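# Hinge pin through both knuckles, held for the washer

### The job

Pull the tallest, slim hinge pin up out of the three-tube rack and thread it, tip down, through the upper and then the lower knuckle of the hinge leaf clamped in the vice. Finish while still holding the pin there, upright and still, its tip showing below the lower knuckle but clear of the bench, and its collar about 10 mm above the upper knuckle so that I can slip a washer under it; do not let go. Leave the other two pins in their tubes and do not disturb anything else on the bench.

Things in the scene. Friction and masses are not known exactly. Their poses are not given: they have to be found in the camera images.
- pin_head (a point): Grasp point: centre of the head of the pin to use. The head is round, 22 mm in diameter, 42 mm long; this point is 147 mm above the tip and 27 mm above the underside of the collar. The pin stands tip down in one of the three rack tubes (which one varies), loose in it, perhaps leaning a few degrees. z runs along the pin from tip to head.
- pin_tip (a point): Centre of the lower end (tip) of that pin; same axes as pin_head.
- pin_collar (a point): Centre of the underside of that pin's collar, 120 mm above its tip; same axes.
- eye_top (a point): Centre of the upper mouth of the upper knuckle, 132 mm above the bench. Two ring-shaped steel knuckles sit one straight above the other, each 36 mm outside, 22 mm high, with a smooth 15 mm through bore and 46 mm of free gap between them. Nothing of leaf or vice stands higher than this mouth. Fixed. z points up along the bore, x horizontally from the knuckles to the vice.
- eye_low (a point): Centre of the underside of the lower knuckle, 90 mm straight below eye_top and 42 mm above the bench; same axes. Below it there is only the bench.
- vice: The fixed blue vice with the hinge leaf: an upright steel plate 8 mm thick that sticks out of the jaws towards the robot and carries the knuckles at its edge. Origin on the bench under the middle of the jaws, axes as eye_top: knuckle axis at x = -90 mm, y = 0. Foot 100 x 170 mm, jaws 100 mm high; screw and T-bar stick out to y = -108 mm.
- rack: The fixed pin rack: three upright steel tubes in a row along its y axis at y = -60, 0 and +60 mm on a plate 75 x 190 x 8 mm. Origin on the bench under the middle tube, z up. Tubes 20 mm inside, 28 mm outside, rims 78 mm above the bench; pins stand on the plate. There is room for fingers that close across the row (along x).
- pin: The pin to use, plain steel, 168 mm long, about 0.14 to 0.28 kg; origin at its tip, z from tip to head. From the tip up: slim shaft 12 mm in diameter, 120 mm long (lowest 5 mm tapering to 8 mm), collar 26 mm in diameter and 6 mm thick, round head 22 mm in diameter, 42 mm long.
- stout_pin_head (a point): Head centre of a wrong pin, too fat for the knuckles: shaft 17 mm in diameter and 100 mm long, the same collar and head; head centre 127 mm above its tip, so it stands 20 mm lower than the right one. Stays in its tube.
- stub_pin_head (a point): Head centre of a wrong pin, too short: shaft 12 mm in diameter and 80 mm long, the same collar and head; stands 40 mm lower than the right one. Stays in its tube.
- jar: Bystander, not to be disturbed: small closed green glass jar, 48 mm wide, 55 mm tall, between vice and rack. Origin at its underside.
- spray: Bystander, not to be disturbed: spray can, 58 mm wide, 160 mm tall, at the far side. Origin at its underside.
- oil: Bystander, not to be disturbed: white bottle, 60 mm wide, 140 mm tall, on the left. Origin at its underside.
- hammer: Bystander, not to be disturbed: hammer lying at the far right. Origin at its underside.
- wrench: Bystander, not to be disturbed: 150 mm wrench lying nearest the robot. Origin at its underside.
- driver: Bystander, not to be disturbed: screwdriver lying on the left. Origin at its underside.
- tray: Bystander, not to be disturbed: open red tray of bolts, 110 x 150 x 50 mm, on the right. Origin at its underside.
Not all that is in view belongs to the job. What is shaped like the pin but pink or yellow is not meant.

How it is judged:
On the way, in this order (a step that is already met when the one before it is completed fails the run):
1. the slim pin has been drawn clear of its tube (z of pin_tip in the frame of rack above 0.083 m), for 0.1 s.
2. its tip has come out under the upper knuckle (z of pin_tip in the frame of eye_top below -0.025 m and horizontal distance between pin_tip and eye_top below 0.008 m and horizontal distance between pin_collar and eye_top below 0.012 m), for 0.1 s.
At the end, for the whole second after the job is handed in: The pin, still gripped by the fingers (more than 2 N), spans both knuckles upright (within 0.06 rad, within 4 mm of the bore axis at both ends), its tip at least 6 mm below the lower knuckle and off the bench, its collar 3 to 20 mm above the upper knuckle, and at rest (under 20 mm/s) (z of pin_tip in the frame of eye_low below -0.006 m and horizontal distance between pin_tip and eye_low below 0.004 m and horizontal distance between pin_collar and eye_top below 0.004 m and z of pin_collar in the frame of eye_top between 0.003 and 0.02 m and angle between the z axis of pin_tip and the z axis of eye_top, either way round below 0.06 rad and height (world z) of pin_tip above 0.004 m and contact force between the fingers and pin above 2 N and linear speed of pin below 0.02 m/s); the arm keeps its last pose, push and grip.
It fails at once if a wrong pin was taken or pushed far out of place (over 30 mm) (distance of any of stout_pin_head, stub_pin_head from where it was at the start of the episode above 0.03 m).
It fails at once if a bystander was shifted by more than 30 mm (distance of any of jar, spray, oil, hammer, wrench, driver, tray from where it was at the start of the episode above 0.03 m).
It also fails if it takes over 51 s, if anything falls off the work surface, if the arm or the gripper's body presses on something with over 40 N, if the wrist force passes 120 N, or if a joint passes its speed limit or range.

### The arm

A 6-joint arm with a two-finger parallel gripper is mounted at the origin on the work surface. World frame = base frame: x ahead of the robot, y to its left, z up, the work surface at z = 0. Lengths are in m, angles in rad, forces in N, time in s.
With the tool pointing down it reaches from about 0.25 to 0.775 m from the base axis. Payload 4 kg.
Tool frame: the origin (TCP) lies at the very end of the fingers, on their centre line; the grasp point (between the pads) lies 19 mm behind it; z points along the fingers, y is the direction in which the jaws open and shut (so a half turn about z gives the same grasp; the last joint's range is limited). The gripper opens to 85 mm and grips with 20 to 120 N. Pads are 22 mm wide; open, the fingers measure 114 mm over their backs; the gripper's body (76 mm by 85 mm) begins 54 mm behind the grasp point. The pads swing forward as they close: fully open they stand 13 mm farther back than shut.
Start: joints at [-1.337, 0.087, 1.371, -0, 1.684, -0.103], TCP at [0.182, -0.519, 0.231] pointing down, gripper open.
Joint ranges: [-3.1, 3.1], [-0.76, 2.03], [0.27, 2.55], [-1.08, 4.22], [0.17, 2.65], [-2.57, 2.57]. Speed limits (rad/s): [2.79, 2.79, 3.14, 3.14, 3.14, 3.14].

### API

Orientations are given as a rotation vector (axis times angle).
In Python, from plant import sensors, optics, ctrl gives the robot as it stands.
- The arm moves only by the tool drive_tool, never from a script. Its argument "motion" is a list of rows, each a list of 5 numbers: the shift along the tool's x, y, z in m, then the turn about the tool's z in rad, then the closure, from 0 (fully open) to 1 (shut). A call has 1 to 12 rows; each row shifts and turns the commanded pose from where the row before left it, along the tool's axes as they then stand; what a row does not reach is not made up. A row lasts 1/10 s, in which the tool goes at most 50 mm and 8.59 degrees, less where a joint would pass 70% of its speed; a pose out of reach is approached as far as the arm can. A call is refused whole if a number of a shift passes 0.05 or a number of a turn 0.15, either way. A call with a gripper value outside its range is refused whole. The fingers move at their own pace and stop on an object; "squeeze" is the grip in N (left out, the last holds). Time passes only in rows, so rows that do not move let the fingers close. It gives the time, the measured TCP pose, the force and the opening at its end, in the units of the state.
- sensors.read_state(): the state, without advancing time (a new reading comes with each control period).
- optics.get_image(name): name is "scene" or "top" or "wrist"; returns the picture (480x640x3 uint8, blue, green, red); there is no depth.
- optics.get_calibration(name): a dict with "fovy" (degrees; the focal length in pixels is half the picture's height over the tangent of half this angle, whatever the lens; pixels are square), "cx", "cy" (the principal point, pixels), "k1" (the pictures are not rectified: a ray, as slopes to the right and down, at radius r is drawn at 1 + k1 r^2 times it, then the intrinsics apply), "rvec" (rotation vector, rad) and "tvec" (3), from world to camera coordinates, as OpenCV has them; the wrist camera has in their place "hand_eye" (4x4, takes a point from camera to tool coordinates, whose origin is the TCP and whose axes are the flange's). Camera axes: x right, y down, z forward; pixel columns grow to the right and rows downward; lengths in m; the calibration is good to about 2 mm. A picture is of the moment at which its call begins: read the wrist's pose just before it. get_calibration takes no time and is no camera call.
- ctrl.sign_off(): hands the job in, once; it reports no verdict.
The state is a dict: "clock": time; "joint_pos": joint angles; "qvel": joint speeds; "joint_efforts": joint torques, N m; "eef_pos": TCP position; "tool_rot": TCP orientation; "ft_force": force on the tool from outside, world axes, zero at the start; "ft_torque": the same for the moment, N m; "finger_gap": finger opening in m.
Only numpy, scipy, OpenCV 4.12 (cv2) and the standard library are available. Lean on these libraries where they do the work, as an engineer would, in place of code of your own. Each camera call takes 0.05 s, during which the arm holds its last target.

## Working session

There is one attempt and no reset: what is moved stays moved. The work goes in short steps, Python scripts to look and compute and a tool call to move; the robot and the scene stay as the last step left them, time stands still between calls to the robot, and variables do not carry over. Pictures are saved under pics/ and viewed, and the job is handed in when it is done.

Besides the shell and the picture viewer there is one more tool, called after "Emit:" as name(argument=value, ...) on one line, values as JSON. drive_tool: Moves the arm, as the interface text tells. Its arguments: {"type":"object","properties":{"motion":{"type":"array"},"squeeze":{"type":"number"}},"required":["motion"]}

```bash
mkdir -p pics; ls
cat > h.py <<'E'
import numpy as np, cv2
from plant import sensors, optics, ctrl
from scipy.spatial.transform import Rotation as R
def cam(name,st=None):
    c=optics.get_calibration(name); f=240/np.tan(np.radians(c['fovy'])/2)
    if 'rvec' in c:
        Rm=R.from_rotvec(np.ravel(c['rvec'])).as_matrix(); t=np.ravel(c['tvec']); C=-Rm.T@t; Rw=Rm.T
    else:
        H=np.array(c['hand_eye']); Rt=R.from_rotvec(st['tool_rot']).as_matrix()
        Rw=Rt@H[:3,:3]; C=Rt@H[:3,3]+np.array(st['eef_pos'])
    return dict(f=f,cx=c['cx'],cy=c['cy'],k=c['k1'],C=C,Rw=Rw)
def ray(c,u,v):
    x=np.array([(u-c['cx'])/c['f'],(v-c['cy'])/c['f']]); p=x.copy()
    for _ in range(30): p=x/(1+c['k']*(p@p))
    d=c['Rw']@np.array([p[0],p[1],1]); return d/np.linalg.norm(d)
def onz(c,u,v,z):
    d=ray(c,u,v); return c['C']+d*(z-c['C'][2])/d[2]
def proj(c,P):
    q=c['Rw'].T@(np.array(P)-c['C']); p=q[:2]/q[2]; p=p*(1+c['k']*(p@p)); return p*c['f']+[c['cx'],c['cy']]
def tri(cs,uvs):
    A=np.zeros((3,3));b=np.zeros(3)
    for c,(u,v) in zip(cs,uvs):
        d=ray(c,u,v);M=np.eye(3)-np.outer(d,d);A+=M;b+=M@c['C']
    P=np.linalg.solve(A,b); return P
E
python3 - <<'E'
from h import *
s=sensors.read_state();print(s)
for n in('scene','top','wrist'):
    cv2.imwrite(f'pics/{n}0.png',optics.get_image(n)); print(optics.get_calibration(n))
E
```

```text
pics
{'clock': 0.0, 'joint_pos': array([-1.33704482e+00,  8.79580656e-02,  1.37227669e+00, -3.04779323e-06,
        1.68360382e+00, -1.03087766e-01]), 'qvel': array([ 7.99065572e-05,  1.44178642e-03,  1.83434119e-03, -1.68355300e-04,
        8.59250772e-04, -8.59202394e-05]), 'joint_efforts': array([-3.77269571e-04, -3.51862299e+01, -3.13277578e+01, -1.03177422e-04,
        1.06337268e-02,  7.75219675e-07]), 'eef_pos': array([ 0.18166149, -0.51859767,  0.23012608]), 'tool_rot': array([-3.09493282e+00, -5.26231905e-01,  2.34899578e-04]), 'ft_force': array([-0.20205362, -0.10046535, -0.55313969]), 'ft_torque': array([ 0.05239908, -0.03636252, -0.00605958]), 'finger_gap': 0.08554561942036651}
{'fovy': 51.18095484477242, 'cx': 320.12972601548154, 'cy': 232.81423717244112, 'k1': -0.0034049960402632714, 'rvec': array([ 1.29980923,  2.24373012, -0.96301427]), 'tvec': array([ 0.31592028, -0.27563313,  1.57865324])}
{'fovy': 47.17176272520342, 'cx': 323.60019400385534, 'cy': 235.63467533799533, 'k1': -0.14843493708361594, 'rvec': array([ 2.20640862, -2.16323809,  0.07334385]), 'tvec': array([-0.00682809,  0.596203  ,  1.42509945])}
{'fovy': 65.7071449459223, 'cx': 307.0767771777398, 'cy': 243.23991044469156, 'k1': -0.0338316454799459, 'hand_eye': array([[-1.13476428e-04, -9.56933036e-01, -2.90308717e-01,
         7.26677680e-02],
       [ 9.99999992e-01, -1.26440461e-04,  2.58987284e-05,
        -1.12480671e-03],
       [-6.14901167e-05, -2.90308711e-01,  9.56933043e-01,
        -1.43576720e-01],
       [ 0.00000000e+00,  0.00000000e+00,  0.00000000e+00,
         1.00000000e+00]])}
```

View pics/scene0.png

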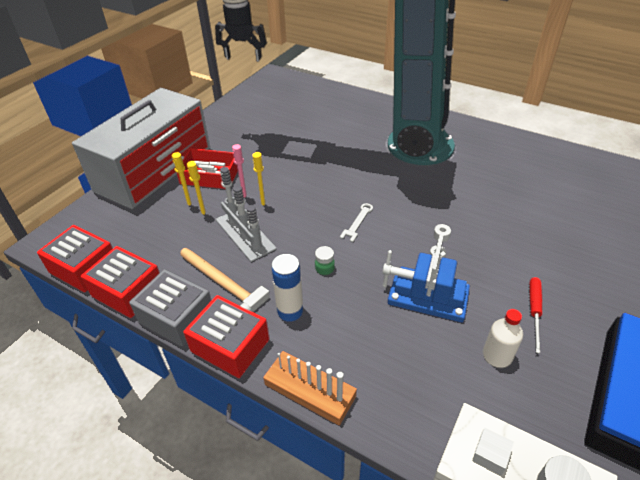

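View pics/top0.png

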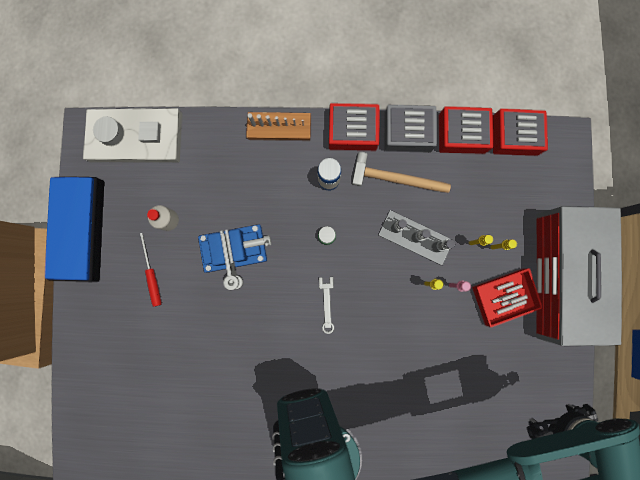

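View pics/wrist0.png

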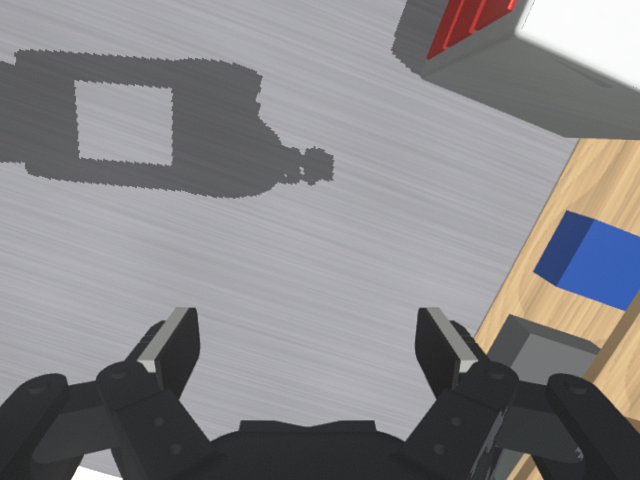

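Run:
```python
import cv2,numpy as np
t=cv2.imread('pics/top0.png');s=cv2.imread('pics/scene0.png')
a=cv2.resize(t[200:300,370:530],(800,500),interpolation=cv2.INTER_CUBIC);cv2.imwrite('pics/c1.png',a)
a=cv2.resize(s[135:265,160:290],(600,600),interpolation=cv2.INTER_CUBIC);cv2.imwrite('pics/c2.png',a)
a=cv2.resize(t[215:305,190:280],(600,600),interpolation=cv2.INTER_CUBIC);cv2.imwrite('pics/c3.png',a)
a=cv2.resize(s[215:325,375:485],(600,600),interpolation=cv2.INTER_CUBIC);cv2.imwrite('pics/c4.png',a)
```

```text
(no output)
```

View pics/c1.png

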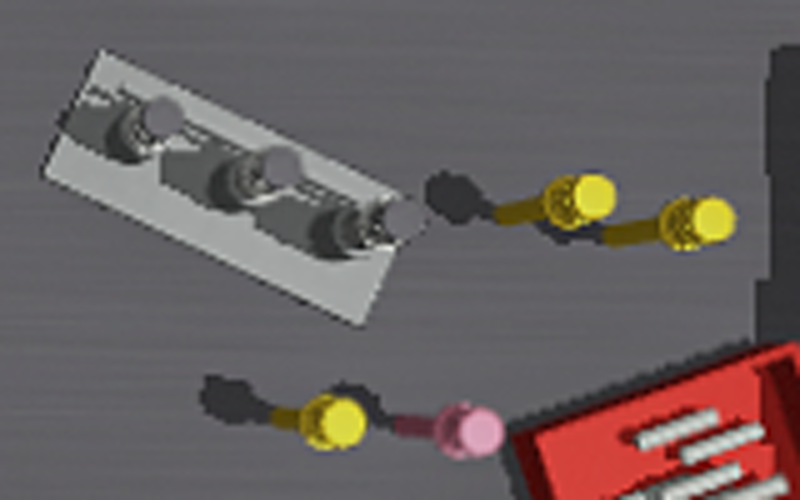

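View pics/c2.png

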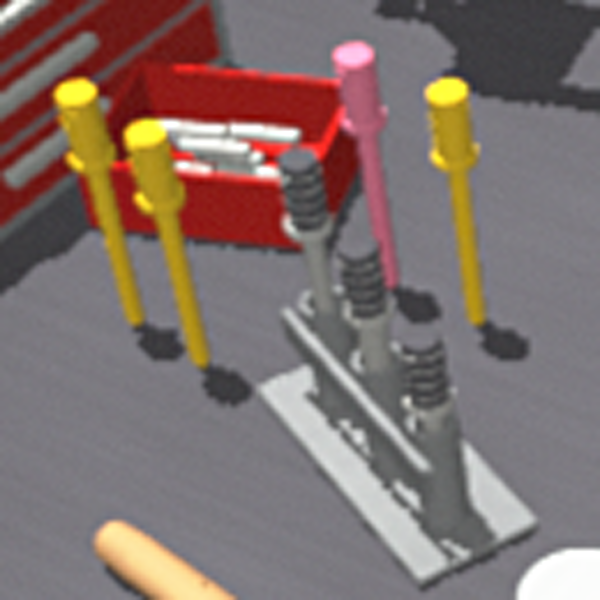

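View pics/c3.png

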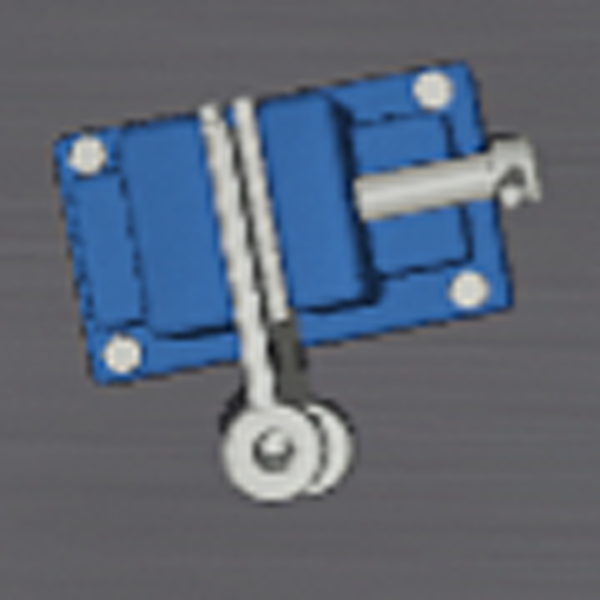

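View pics/c4.png

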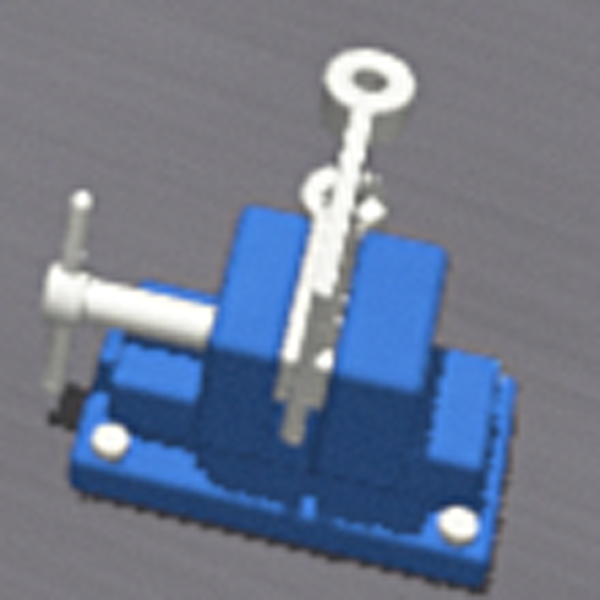

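Run:
```python
from h import *
T=cam('top');S=cam('scene')
t=lambda x,y:(370+x/5-.4,200+y/5-.4)
s=lambda x,y:(160+x*130/600-.4,135+y*130/600-.4)
for n,a,b in(('right',(405,220),(298,157)),('mid',(280,165),(360,245)),('left',(162,118),(423,340)),('pink',(482,430),(355,55))):
    print(n,t(*a),s(*b),tri([T,S],[t(*a),s(*b)]))
# rack plate corners (z=.008)
for p in((103,48),(42,175),(362,325),(428,205)): print(onz(T,*t(*p),.008))
e=lambda x,y:(190+x*.15-.4,215+y*.15-.4)
print('eye',onz(T,*e(272,450),.132),'low ring top',onz(T,*e(312,448),.064))
q=lambda x,y:(375+x*110/600-.4,215+y*110/600-.4)
print('eye scene',onz(S,*q(371,79),.132), tri([T,S],[e(272,450),q(371,79)]))
for p in((55,140),(465,60),(513,308),(97,382)): print('foot',onz(T,*e(*p),.015))
print('jar',onz(T,326,234,.055),'spray',onz(T,329,173,.16),'oil',onz(T,155,214,.14))
for p in((475,290),(525,270),(540,312),(490,325)): print('tray',onz(T,*p,.05))
```

```text
right (450.6, 243.6) (224.16666666666666, 168.61666666666665) [ 0.57279164 -0.29613193  0.1777425 ]
mid (425.6, 232.6) (237.6, 187.68333333333334) [ 0.59886781 -0.23936857  0.15933631]
left (402.0, 223.2) (251.25, 208.26666666666668) [ 0.6225043  -0.18571353  0.13545292]
pink (466.0, 285.6) (236.51666666666668, 146.51666666666665) [ 0.47400318 -0.33550945  0.1695151 ]
[ 0.67130392 -0.17129418  0.008     ]
[ 0.60270846 -0.139473    0.008     ]
[ 0.52602852 -0.3117001   0.008     ]
[ 0.59073163 -0.34707174  0.008     ]
eye [0.47101989 0.22849944 0.132     ] low ring top [0.47088166 0.22473983 0.064     ]
eye scene [0.46891311 0.22629712 0.132     ] [0.47129697 0.22745995 0.13455491]
foot [0.59011544 0.33973007 0.015     ]
foot [0.62523504 0.17587919 0.015     ]
foot [0.52712899 0.15410243 0.015     ]
foot [0.49406789 0.31953861 0.015     ]
jar [ 0.59816605 -0.00122994  0.055     ] spray [ 0.73743653 -0.00544065  0.16      ] oil [0.63303125 0.41973433 0.14      ]
tray [ 0.46071134 -0.3902179   0.05      ]
tray [ 0.51434731 -0.52445948  0.05      ]
tray [ 0.40473396 -0.56626537  0.05      ]
tray [ 0.37042467 -0.43117171  0.05      ]
```

```bash
cat >> h.py <<'E'
def togo(P,ydir=None,st=None):
    st=st or sensors.read_state(); Rt=R.from_rotvec(st['tool_rot']).as_matrix()
    out=Rt.T@(np.array(P)-st['eef_pos'])
    yaw=None
    if ydir is not None:
        d=Rt.T@np.array([ydir[0],ydir[1],0]); yaw=(np.arctan2(-d[0],d[1])+np.pi/2)%np.pi-np.pi/2
    return out,yaw
E
python3 - <<'E'
from h import *
T=cam('top')
st=sensors.read_state();print(R.from_rotvec(st['tool_rot']).as_matrix().round(3))
for x,y in((595,195),(714,220),(348,422)): print('yellow',onz(T,370+x/5,200+y/5,.17))
print(togo((.573,-.296,.26),(.911,-.413)))
print(togo((.471,.228,.26)))
E
```

```text
[[ 0.944  0.33  -0.   ]
 [ 0.33  -0.944  0.002]
 [ 0.    -0.002 -1.   ]]
yellow [ 0.58556673 -0.39067869  0.17      ]
yellow [ 0.57467409 -0.44948233  0.17      ]
yellow [ 0.47583678 -0.27163029  0.17      ]
(array([ 0.44295876, -0.08093589, -0.02939236]), np.float64(-0.8083557591336605))
(array([ 0.51985841, -0.60920245, -0.0284515 ]), None)
```

Emit:
drive_tool(motion=[[0.02,-0.004,-0.003,0,0],[0.038,-0.007,-0.003,0,0],[0.038,-0.007,-0.003,0,0],[0.038,-0.007,-0.003,0,0],[0.038,-0.007,-0.003,0,0],[0.038,-0.007,-0.003,0,0],[0.038,-0.007,-0.003,0,0],[0.038,-0.007,-0.003,0,0],[0.038,-0.007,-0.003,0,0],[0.038,-0.007,-0.003,0,0],[0.038,-0.007,0,0,0],[0.038,-0.007,0,0,0]])

```text
clock: 1.35
eef_pos: [0.5696, -0.2969, 0.2609]
tool_rot: [-3.097, -0.527, 0.001]
ft_force: [0.1, -0.3, -0.1]
finger_gap: 0.0855
```

Emit:
drive_tool(motion=[[0,0,0,-0.1,0],[0,0,0,-0.12,0],[0,0,0,-0.12,0],[0,0,0,-0.12,0],[0,0,0,-0.12,0],[0,0,0,-0.12,0],[0,0,0,-0.1,0],[0,0,0,0,0]])

```text
clock: 2.15
eef_pos: [0.5683, -0.2978, 0.2607]
tool_rot: [-2.647, -1.69, 0.001]
ft_force: [0.3, -0.7, 0.2]
finger_gap: 0.0852
```

Run:
```python
from h import *
st=sensors.read_state();cv2.imwrite('pics/w1.png',optics.get_image('wrist'));print(st['clock'],st['eef_pos'],st['joint_pos'])
print(togo((.573,-.296,.26),(.911,-.413)))
W=cam('wrist',st)
for p in((.573,-.296,.176),(.599,-.239,.156),(.6225,-.1857,.136)): print(proj(W,p))
```

```text
2.15 [ 0.56826553 -0.29784638  0.26069295] [-5.71070695e-01  2.92783905e-01  1.07330868e+00 -5.83896346e-05
  1.77652867e+00 -1.36888453e-01]
(array([0.00369304, 0.00350488, 0.00076977]), np.float64(-0.010399517148168558))
[315.39824434 244.65720634]
[314.75103209 142.98124368]
[312.96273974  50.94426956]
```

View pics/w1.png

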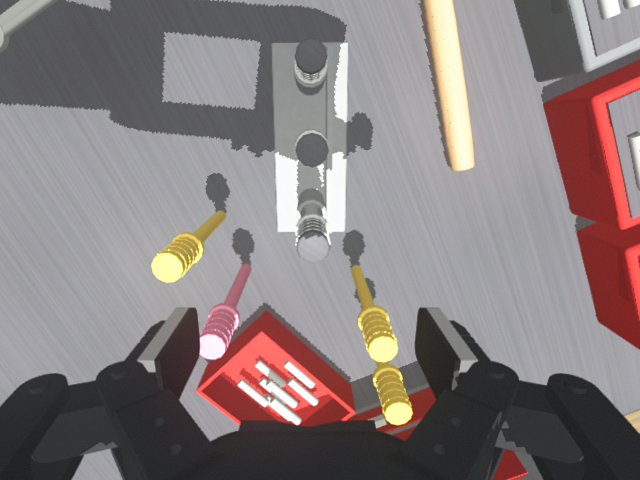

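Run:
```python
import cv2
t=cv2.imread('pics/w1.png')
cv2.imwrite('pics/c5.png',cv2.resize(t[120:280,240:400],(600,600),interpolation=cv2.INTER_CUBIC))
```

```text
(no output)
```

View pics/c5.png

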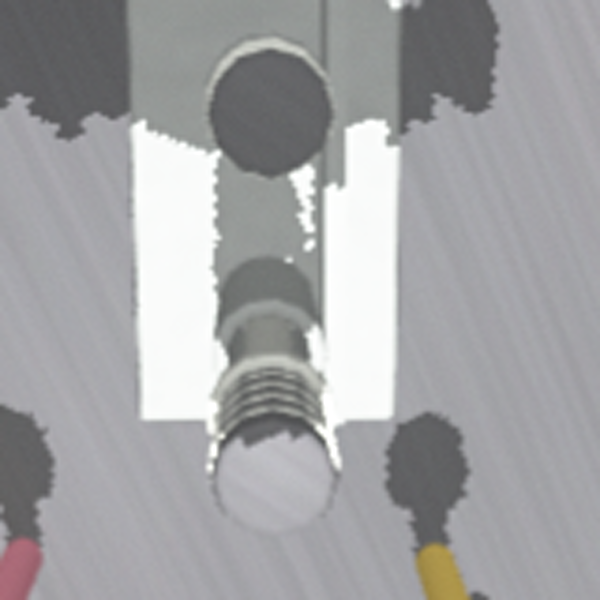

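Run:
```python
from h import *
st=sensors.read_state();W=cam('wrist',st)
P=onz(W,313.3,245.7,.176);print(P,togo((P[0],P[1],.139),(.911,-.413)))
# collar (z .131 mid) extremes left-right crop x 213..330 y~375
print(onz(W,240+268*160/600,120+385*160/600,.131))
# tube rim lower? near rim
print(onz(W,240+268*160/600,120+305*160/600,.078))
```

```text
[ 0.57148379 -0.2961315   0.176     ] (array([0.0029327 , 0.00229502, 0.1217709 ]), np.float64(-0.010399517148168558))
[ 0.57263394 -0.29197907  0.131     ]
[ 0.57588971 -0.28628788  0.078     ]
```

Emit:
drive_tool(motion=[[0.003,0.002,0.01,-0.01,0],[0,0,0.02,0,0],[0,0,0.02,0,0],[0,0,0.02,0,0],[0,0,0.015,0,0],[0,0,0.012,0,0],[0,0,0.01,0,0],[0,0,0.008,0,0],[0,0,0.005,0,0],[0,0,0,0,0],[0,0,0,0,0]], squeeze=40)

```text
clock: 3.3
eef_pos: [0.5718, -0.2962, 0.142]
tool_rot: [2.638, 1.704, 0.001]
ft_force: [-0.6, 0.0, 1.1]
finger_gap: 0.0855
```

Run:
```python
from h import *
st=sensors.read_state();cv2.imwrite('pics/w2.png',optics.get_image('wrist'));print(st['clock'],st['eef_pos'],st['ft_force'])
```

```text
3.3 [ 0.57176558 -0.29623473  0.14195532] [-0.59288895  0.00274475  1.13411098]
```

View pics/w2.png

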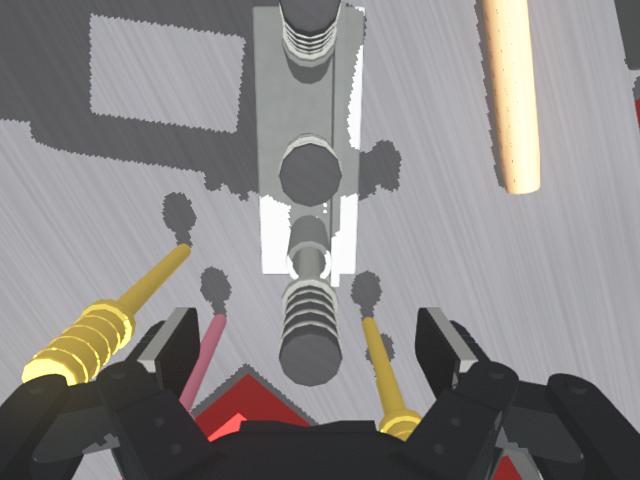

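Run:
```python
from h import *
st=sensors.read_state();W=cam('wrist',st);e=st['eef_pos']
print(proj(W,(e[0],e[1],.176)),onz(W,310.5,355,.176)-e)
```

```text
[312.44168838 356.99440432] [-0.00028143  0.00099364  0.03379044]
```

Emit:
drive_tool(motion=[[0,0,0.002,0,0.5],[0,0,0,0,0.7],[0,0,0,0,1],[0,0,0,0,1],[0,0,0,0,1],[0,0,0,0,1],[0,0,0,0,1],[0,0,0,0,1]], squeeze=40)

```text
clock: 4.15
eef_pos: [0.5717, -0.2962, 0.1396]
tool_rot: [2.638, 1.704, 0.001]
ft_force: [0.1, -0.3, 0.7]
finger_gap: 0.021
```

Run:
```python
from h import *
st=sensors.read_state();cv2.imwrite('pics/w3.png',optics.get_image('wrist'));print(st['clock'],st['eef_pos'],st['ft_force'],st['finger_gap'])
```

```text
4.15 [ 0.57172259 -0.29616615  0.13959573] [ 0.11875888 -0.30505239  0.70863221] 0.020991002937047403
```

View pics/w3.png

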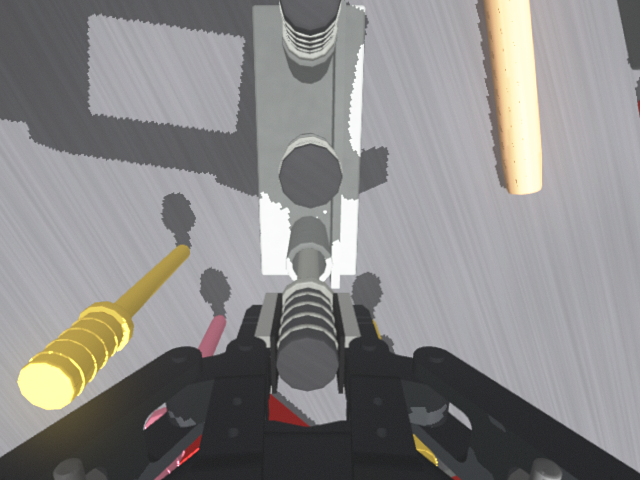

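Emit:
drive_tool(motion=[[0,0,-0.005,0,1],[0,0,-0.012,0,1],[0,0,-0.015,0,1],[0,0,-0.015,0,1],[0,0,-0.015,0,1],[0,0,-0.015,0,1],[0,0,-0.018,0,1],[0,0,-0.02,0,1],[0,0,-0.02,0,1],[0,0,-0.016,0,1],[0,0,-0.007,0,1],[0,0,0,0,1]], squeeze=60)

```text
clock: 5.4
eef_pos: [0.5719, -0.2963, 0.2996]
tool_rot: [2.636, 1.703, 0.002]
ft_force: [-0.5, 0.2, -2.2]
finger_gap: 0.0204
```

Run:
```python
from h import *
st=sensors.read_state();cv2.imwrite('pics/w4.png',optics.get_image('wrist'));s=optics.get_image('scene');cv2.imwrite('pics/s4.png',s);t=optics.get_image('top');cv2.imwrite('pics/t4.png',t);print(st['clock'],st['eef_pos'],st['ft_force'],st['finger_gap'])
e=st['eef_pos'];S=cam('scene');T=cam('top');W=cam('wrist',st)
for z in(-.128,-.008,.04):print(proj(S,e+[0,0,z]),proj(T,e+[0,0,z]),proj(W,e+[0,0,z]))
u,v=proj(S,e-[0,0,.06]).astype(int);print(u,v)
cv2.imwrite('pics/s4c.png',cv2.resize(s[v-60:v+60,u-60:u+60],(600,600),interpolation=cv2.INTER_CUBIC))
```

```text
5.4 [ 0.57186724 -0.29626541  0.2995658 ] [-0.5239406   0.2482422  -2.24756921] 0.020358573033911743
[225.0511482  170.48092751] [450.32251264 243.96055464] [308.75243133 232.38937564]
[217.09578819 127.91013001] [462.92530751 240.92890925] [310.95841199 302.79283401]
[213.57814126 109.07920461] [468.694143   239.53883535] [313.00049676 368.1071414 ]
220 147
```

View pics/s4c.png

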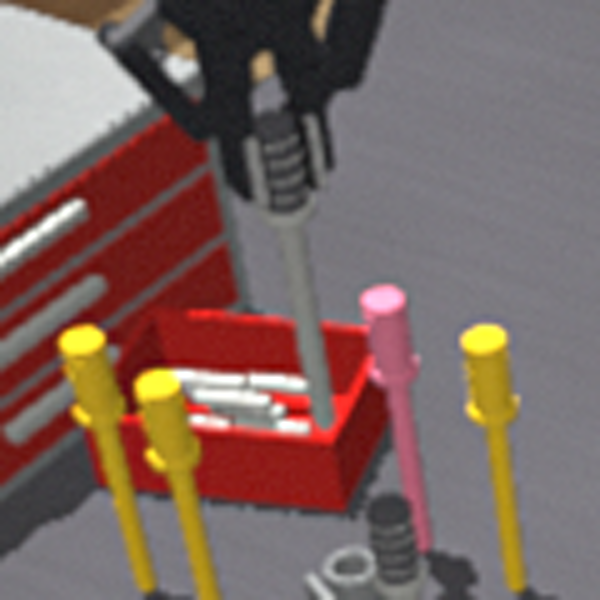

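View pics/w4.png

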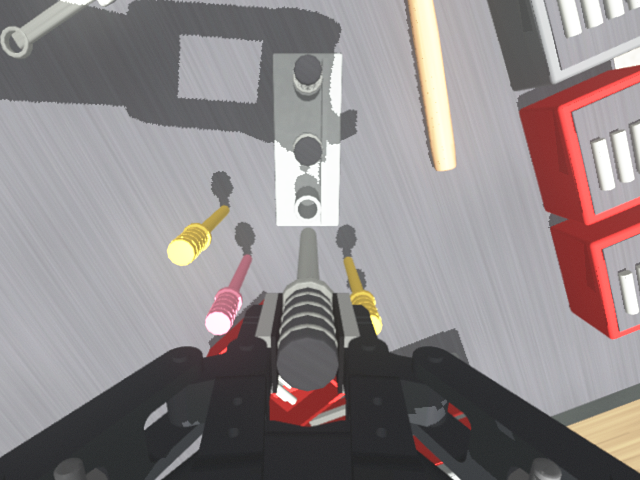

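View pics/t4.png

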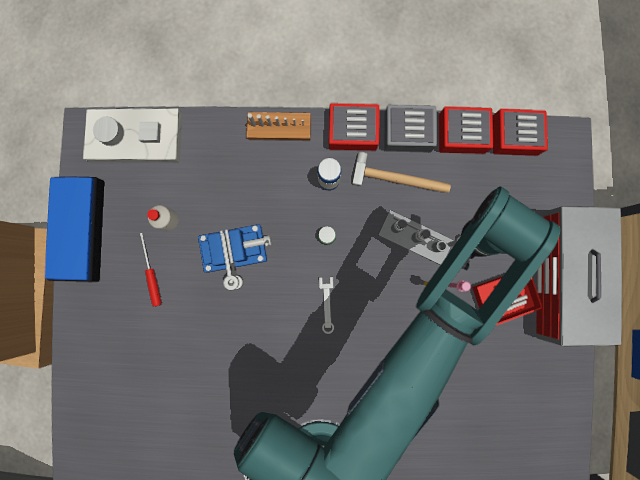

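Run:
```python
from h import *
st=sensors.read_state();print(togo((.471,.228,.2996)), (st['joint_pos']))
W=cam('wrist',st);T=cam('top');S=cam('scene')
print('tip tri',tri([W,S],[(307.6,231.5),(224.5,171.6)])-st['eef_pos'])
```

```text
(array([ 0.43626325, -0.30683183, -0.00279613]), None) [-5.66012590e-01  3.01047178e-01  9.93504305e-01 -8.66703304e-05
  1.84921047e+00 -1.42011606e-01]
tip tri [ 0.00018955 -0.00039395 -0.12816837]
```

Emit:
drive_tool(motion=[[0.01,-0.007,0,0,1],[0.02,-0.014,0,0,1],[0.027,-0.019,0,0,1],[0.027,-0.019,0,0,1],[0.027,-0.019,0,0,1],[0.027,-0.019,0,0,1],[0.027,-0.019,0,0,1],[0.027,-0.019,0,0,1],[0.027,-0.019,0,0,1],[0.027,-0.019,0,0,1],[0.027,-0.019,0,0,1],[0.027,-0.019,0,0,1]])

```text
clock: 6.75
eef_pos: [0.5011, 0.0661, 0.2966]
tool_rot: [-2.638, -1.704, 0.002]
ft_force: [-0.3, 0.2, -2.1]
finger_gap: 0.0212
```

Emit:
drive_tool(motion=[[0.027,-0.019,0,0,1],[0.027,-0.019,0,0,1],[0.025,-0.018,0,0,1],[0.022,-0.015,0,0,1],[0.018,-0.012,0,0,1],[0.01,-0.007,0,0,1],[0.006,-0.004,0,0,1],[0,0,0,0,1],[0,0,0,0,1]])

```text
clock: 7.65
eef_pos: [0.4725, 0.2253, 0.2972]
tool_rot: [2.639, 1.703, -0.001]
ft_force: [0.4, -0.7, -3.0]
finger_gap: 0.0204
```

```bash
cat > look.py <<'E'
from h import *
import sys
n=sys.argv[1]
st=sensors.read_state();w=optics.get_image('wrist');s=optics.get_image('scene');t=optics.get_image('top')
cv2.imwrite(f'pics/w{n}.png',w);cv2.imwrite(f'pics/s{n}.png',s);cv2.imwrite(f'pics/t{n}.png',t);print(st['clock'],st['eef_pos'],st['tool_rot'],st['ft_force'],st['finger_gap'])
e=st['eef_pos'];S=cam('scene');T=cam('top');W=cam('wrist',st)
for z in(-.128,-.008,.04):print(proj(S,e+[0,0,z]),proj(T,e+[0,0,z]),proj(W,e+[0,0,z]))
cv2.imwrite(f'pics/s{n}c.png',cv2.resize(s[170:290,380:500],(600,600),interpolation=cv2.INTER_CUBIC))
np.save('st.npy',st,allow_pickle=True)
E
python3 look.py 5; python3 -c "
from h import *
print(togo((.471,.228,.2996)))"
```

```text
7.65 [0.4724899  0.22525227 0.29715573] [ 2.63924164e+00  1.70294394e+00 -8.68264653e-04] [ 0.41521897 -0.70951972 -3.03772078] 0.020419152152899158
[444.17378265 217.54110148] [229.10078712 281.73927706] [309.3219923  232.34215375]
[453.39511457 173.29025145] [219.44486353 282.51689574] [311.01311602 302.77800959]
[457.52550694 153.4590956 ] [215.01577376 282.8723168 ] [312.57637398 368.11806784]
(array([ 0.00195604, -0.00275734, -0.00229216]), None)
```

View pics/w5.png

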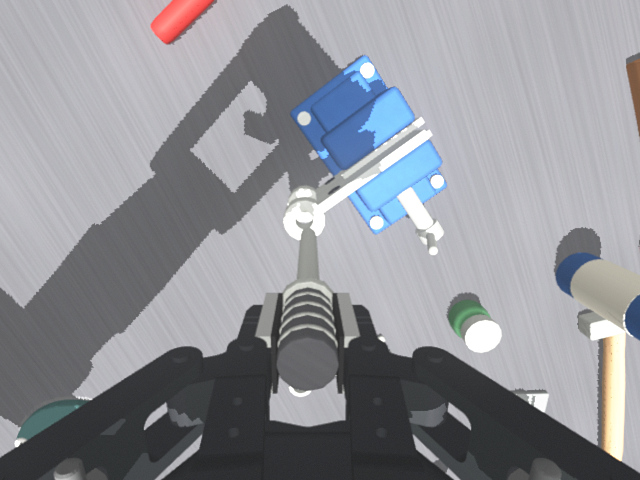

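View pics/s5c.png

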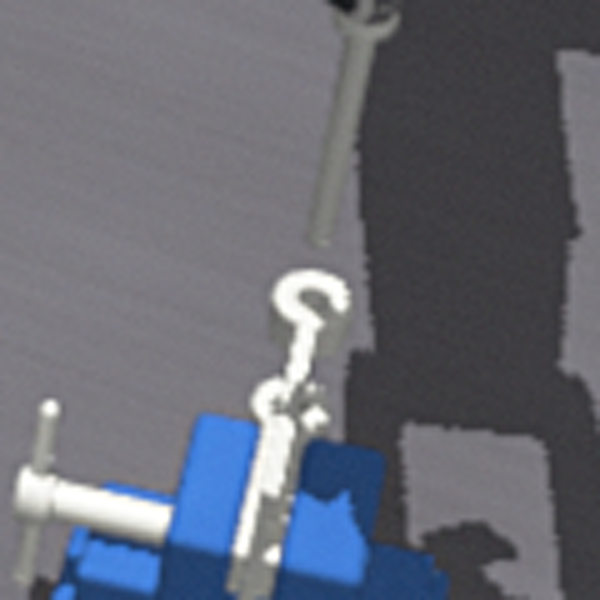

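Run:
```python
import cv2
t=cv2.imread('pics/w5.png')
cv2.imwrite('pics/c6.png',cv2.resize(t[170:250,265:345],(640,640)[:2],interpolation=cv2.INTER_CUBIC)[:600])
```

```text
(no output)
```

View pics/c6.png

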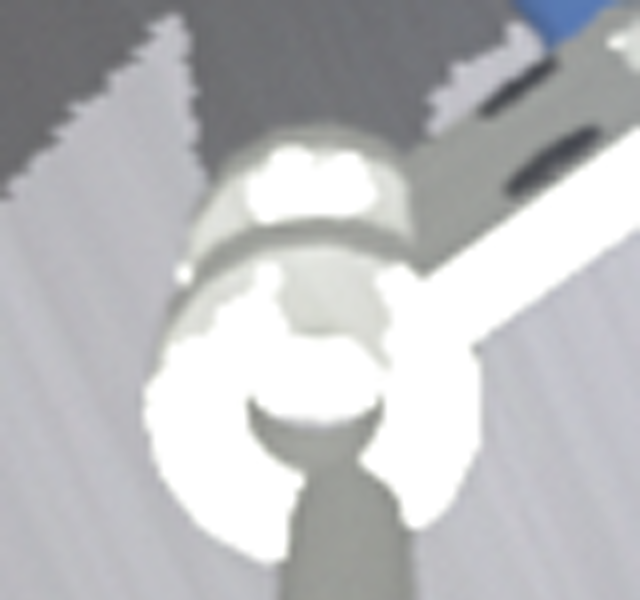

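Run:
```python
from h import *
st=np.load('st.npy',allow_pickle=True).item();W=cam('wrist',st);S=cam('scene');T=cam('top')
print('eye wrist',onz(W,304.1,219.8,.132))
E=tri([W,S,T],[(304.1,219.8),(442.5,229),(230.4,282.1)]);print(E)
s=lambda x,y:(380+x/5-.4,170+y/5-.4)
print('eye S',onz(S,*s(312,298),.132),'tip tri',tri([W,S],[(308,229.5),s(319,241)])-st['eef_pos'])
for n,c in(('S',S),('W',W),('T',T)): print(n,proj(c,(.470,.2275,.132)))
```

```text
eye wrist [0.46903723 0.2278471  0.132     ]
[0.47030371 0.2275965  0.13379907]
eye S [0.46993435 0.22523837 0.132     ] tip tri [-0.00024397  0.00013067 -0.13005951]
S [442.95995475 229.56082733]
W [305.29740974 219.70757477]
T [230.79670904 282.53068064]
```

```bash
python3 -c "
from h import *
print(togo((.470,.2275,.269)))"
```

```text
(array([ 0.00109648, -0.0034695 ,  0.02830791]), None)
```

Emit:
drive_tool(motion=[[0.001,-0.0035,0.004,0,1],[0,0,0.008,0,1],[0,0,0.008,0,1],[0,0,0.006,0,1],[0,0,0.001,0,1],[0,0,0,0,1],[0,0,0,0,1]])

```text
clock: 8.5
eef_pos: [0.4698, 0.2283, 0.2706]
tool_rot: [2.639, 1.704, 0.001]
ft_force: [0.5, 0.5, -2.1]
finger_gap: 0.0207
```

```bash
python3 look.py 6
python3 - <<'E'
import cv2,numpy as np
t=cv2.imread('pics/w6.png');s=cv2.imread('pics/s6.png')
a=cv2.resize(t[200:260,270:340],(700,600),interpolation=cv2.INTER_CUBIC)
cv2.imwrite('pics/c7.png',a)
cv2.imwrite('pics/c8.png',cv2.resize(s[200:250,420:470],(600,600),interpolation=cv2.INTER_CUBIC))
E
```

```text
8.5 [0.46976643 0.22833231 0.27056235] [2.63897175e+00 1.70419067e+00 7.74660333e-04] [ 0.47982853  0.54919624 -2.13432704] 0.02072450927683562
[444.08594586 226.16999593] [229.70822926 282.68681918] [309.28914522 232.52931631]
[453.12997245 183.44672854] [220.32405484 283.54143515] [311.00896822 302.80217834]
[457.17275732 164.33923063] [216.03212412 283.9311079 ] [312.5993523  368.00774102]
```

View pics/c7.png

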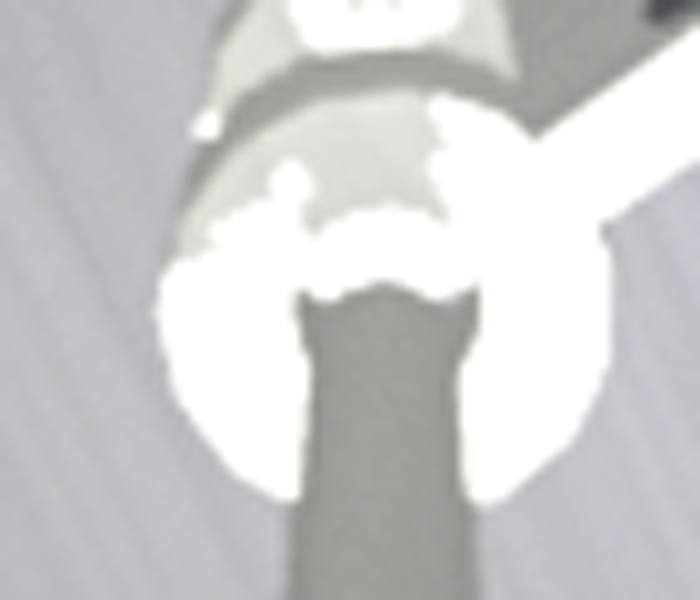

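View pics/c8.png

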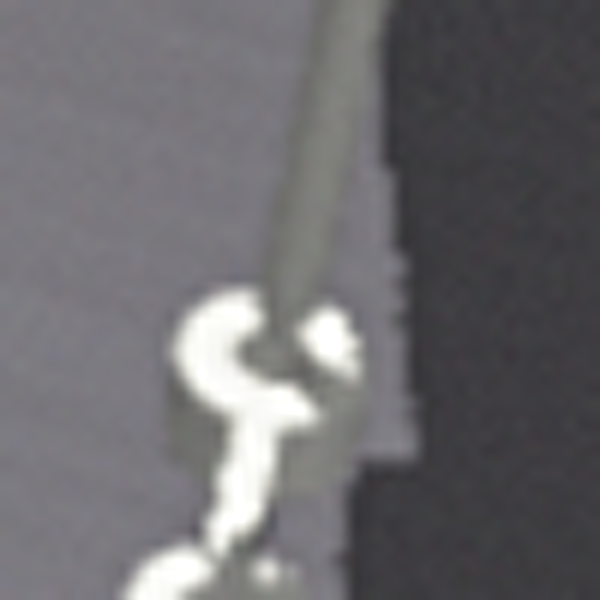

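Run:
```python
from h import *
st=np.load('st.npy',allow_pickle=True).item();W=cam('wrist',st);e=st['eef_pos'];Rt=R.from_rotvec(st['tool_rot']).as_matrix()
for d in((.470,.2275),(e[0],e[1])):
  p=[proj(W,np.array([d[0]+.018*np.cos(a),d[1]+.018*np.sin(a),.132])) for a in np.linspace(0,6.283,73)];p=(np.array(p)-[270,200]+.5)*10
  print('ring pred',d,p.min(0),p.max(0))
p=np.array([proj(W,e+np.array([.004*np.cos(a),.004*np.sin(a),-.1285])) for a in np.linspace(0,6.283,73)]);p=(p-[270,200]+.5)*10
print('tip',p.min(0),p.max(0)); print(Rt[:,0],Rt[:,1])
```

```text
ring pred (0.47, 0.2275) [174.71629809  77.27948949] [633.31510367 521.07786296]
ring pred (np.float64(0.4697664345246356), np.float64(0.22833230811598856)) [167.50369383  68.81552335] [626.40783924 513.19285378]
tip [345.10632625 277.43671882] [450.58433855 379.27210575]
[4.11403037e-01 9.11453478e-01 3.13633231e-04] [ 9.11453386e-01 -4.11403142e-01  4.23456912e-04]
```

Emit:
drive_tool(motion=[[0,0,0.004,0,1],[0,0,0.004,0,1],[0,0,0.004,0,1],[0,0,0.004,0,1],[0,0,0.004,0,1],[0,0,0.004,0,1],[0,0,0,0,1]])

```text
clock: 9.35
eef_pos: [0.4693, 0.2281, 0.2453]
tool_rot: [-2.639, -1.704, 0.003]
ft_force: [-0.5, 0.2, -2.7]
finger_gap: 0.0204
```

```bash
python3 look.py 7
python3 - <<'E'
import cv2,numpy as np
t=cv2.imread('pics/w7.png');s=cv2.imread('pics/s7.png')
a=cv2.resize(t[200:260,270:340],(700,600),interpolation=cv2.INTER_CUBIC)
cv2.imwrite('pics/c9.png',a)
cv2.imwrite('pics/c10.png',cv2.resize(s[200:260,410:470],(600,600),interpolation=cv2.INTER_CUBIC))
E
```

```text
9.35 [0.46930512 0.22813291 0.2453238 ] [-2.63893549e+00 -1.70411148e+00  2.55157535e-03] [-0.46983238  0.18998504 -2.682887  ] 0.02042938711974121
[442.34220376 234.1917845 ] [231.54721139 282.71603312] [309.54749475 232.27796285]
[451.09192208 192.84769917] [222.53057856 283.55702279] [311.03726272 302.77719912]
[454.99595888 174.39132147] [218.41744959 283.93956285] [312.41314938 368.16925918]
```

View pics/c9.png

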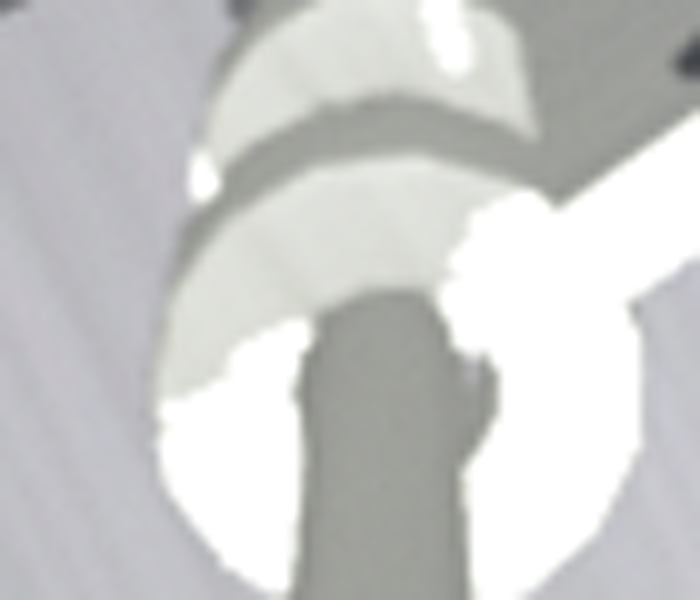

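View pics/c10.png

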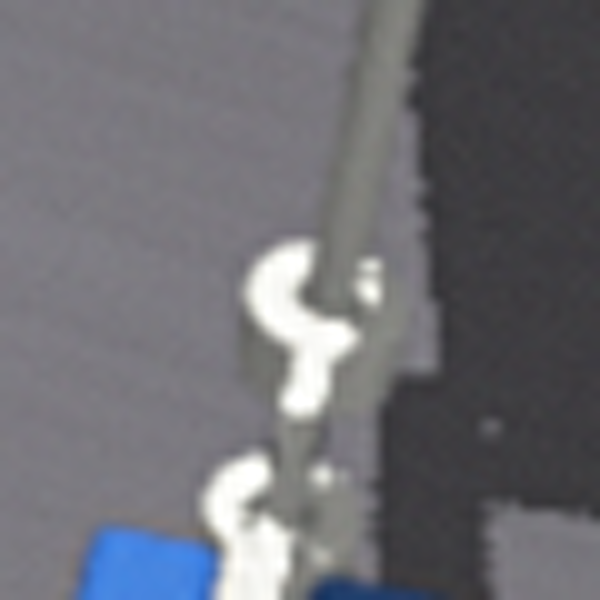

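Run:
```python
from h import *
st=np.load('st.npy',allow_pickle=True).item();W=cam('wrist',st);e=st['eef_pos']
p=(proj(W,(e[0],e[1],.132))-[270,200]+.5)*10
print(p,'ring',p-np.array([399,388]))
```

```text
[401.61324198 381.53645595] ring [ 2.61324198 -6.46354405]
```

Emit:
drive_tool(motion=[[0,0.0011,0,0,1],[0,0,0.005,0,1],[0,0,0.006,0,1],[0,0,0.006,0,1],[0,0,0.006,0,1],[0,0,0.006,0,1],[0,0,0.006,0,1],[0,0,0.003,0,1],[0,0,0,0,1],[0,0,0,0,1]])

```text
clock: 10.5
eef_pos: [0.4707, 0.2279, 0.2084]
tool_rot: [2.639, 1.704, 0.0]
ft_force: [-0.6, 0.0, -2.4]
finger_gap: 0.0204
```

```bash
python3 look.py 8
python3 - <<'E'
import cv2,numpy as np
t=cv2.imread('pics/w8.png');s=cv2.imread('pics/s8.png')
a=cv2.resize(t[190:290,250:360],(660,600),interpolation=cv2.INTER_CUBIC)
cv2.imwrite('pics/c11.png',a)
cv2.imwrite('pics/c12.png',cv2.resize(s[200:260,410:470],(600,600),interpolation=cv2.INTER_CUBIC))
E
```

```text
10.5 [0.47072294 0.22785213 0.20842786] [2.63901677e+00 1.70419420e+00 3.89807369e-04] [-0.56968846  0.02350439 -2.41679321] 0.02043964595456056
[439.56888644 246.03937659] [234.13438584 281.92530806] [309.31731147 232.49918569]
[447.89853609 206.59039731] [225.62025254 282.66872716] [311.01195775 302.79912654]
[451.60602801 189.02360397] [221.7504292  283.00565738] [312.57885381 368.02698331]
```

View pics/c11.png

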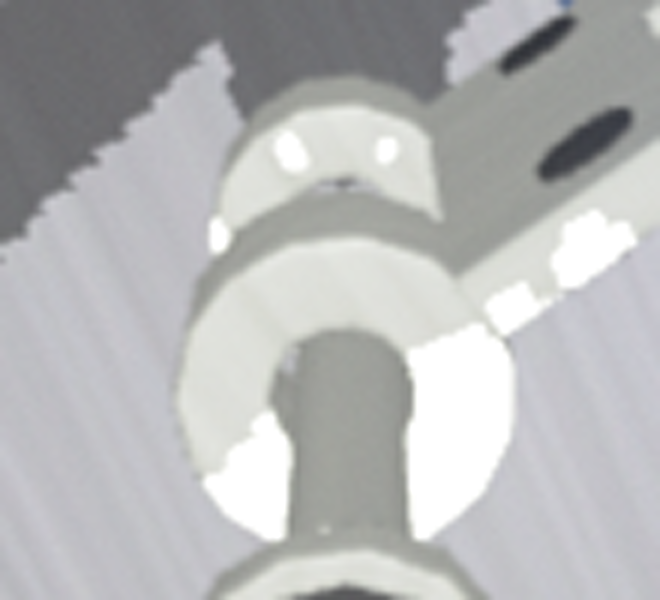

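View pics/c12.png

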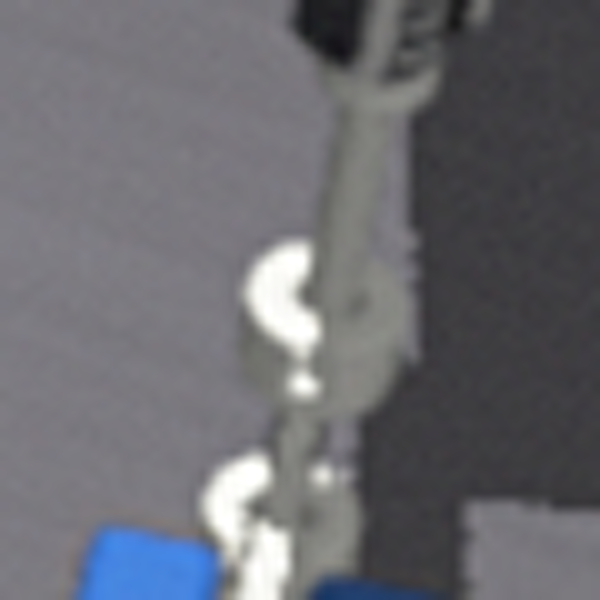

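```bash
cat > chk.py <<'E'
from h import *
import sys
x0,y0,sc,rx,ry=map(float,sys.argv[1:6])
st=np.load('st.npy',allow_pickle=True).item();W=cam('wrist',st);e=st['eef_pos']
q=proj(W,(e[0],e[1],.132))+[-1.5,.6]
r=np.array([rx,ry])/sc+[x0,y0]-.5
d=onz(W,*r,.132)-onz(W,*q,.132);Rt=R.from_rotvec(st['tool_rot']).as_matrix()
print('eye-pin in tool axes mm',(Rt.T@d*1e3).round(2))
E
python3 chk.py 250 190 6 344 401; python3 chk.py 270 200 10 399 388
```

```text
eye-pin in tool axes mm [-1.01 -0.94 -0.  ]
eye-pin in tool axes mm [10.73  0.64  0.  ]
```

Emit:
drive_tool(motion=[[-0.0005,-0.0007,0,0,1],[0,0,0,0,1],[0,0,0.004,0,1],[0,0,0.005,0,1],[0,0,0.005,0,1],[0,0,0.005,0,1],[0,0,0.003,0,1],[0,0,0,0,1]])

```text
clock: 11.45
eef_pos: [0.4694, 0.2275, 0.1853]
tool_rot: [-2.639, -1.704, 0.003]
ft_force: [0.3, -0.4, -2.7]
finger_gap: 0.0207
```

```bash
python3 look.py 9
python3 - <<'E'
import cv2,numpy as np
t=cv2.imread('pics/w9.png');s=cv2.imread('pics/s9.png')
a=cv2.resize(t[190:310,250:360],(550,600),interpolation=cv2.INTER_CUBIC)
cv2.imwrite('pics/c13.png',a)
cv2.imwrite('pics/c14.png',cv2.resize(s[200:260,410:470],(600,600),interpolation=cv2.INTER_CUBIC))
E
```

```text
11.45 [0.46940783 0.2275105  0.18534173] [-2.63889827e+00 -1.70406356e+00  2.52759879e-03] [ 0.29401231 -0.41458969 -2.65664724] 0.020735045188133377
[438.16645067 252.57023668] [235.72622268 282.31348387] [309.55409101 232.28516839]
[446.25802967 214.24483867] [227.50906674 283.08034389] [311.03775341 302.77790223]
[449.8537328  197.20621389] [223.78230446 283.42724384] [312.40797877 368.16455196]
```

View pics/c13.png

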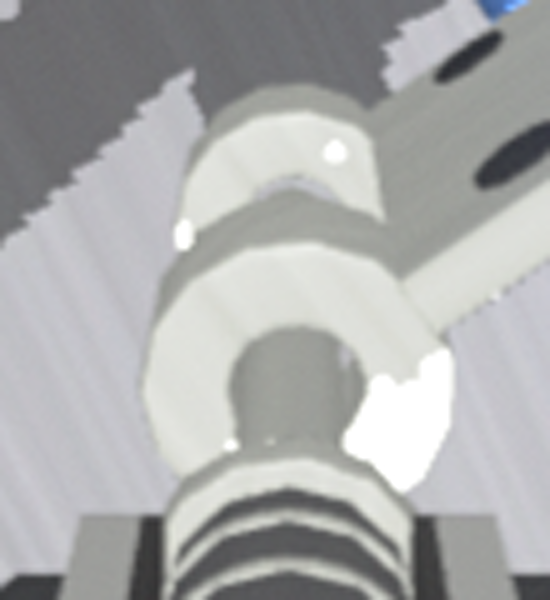

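View pics/c14.png

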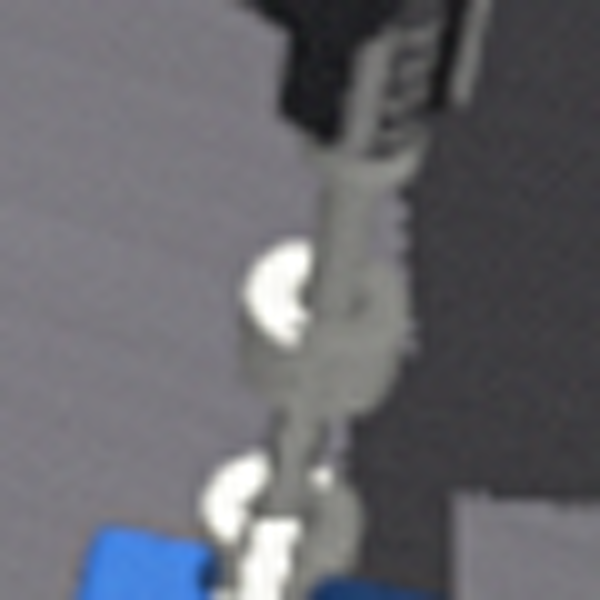

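Emit:
drive_tool(motion=[[0,0.0002,0.003,0,1],[0,0,0.004,0,1],[0,0,0.005,0,1],[0,0,0.005,0,1],[0,0,0,0,1]])

```text
clock: 12.1
eef_pos: [0.4693, 0.2273, 0.1679]
tool_rot: [-2.639, -1.704, 0.004]
ft_force: [0.5, 0.7, -2.5]
finger_gap: 0.0204
```

```bash
python3 look.py 10
python3 - <<'E'
import cv2,numpy as np
t=cv2.imread('pics/w10.png');s=cv2.imread('pics/s10.png')
a=cv2.resize(t[190:310,250:360],(550,600),interpolation=cv2.INTER_CUBIC)
b=cv2.resize(s[200:275,410:470],(480,600),interpolation=cv2.INTER_CUBIC)
cv2.imwrite('pics/c15.png',cv2.resize(np.hstack([a,b]),(800,466)))
E
```

```text
12.1 [0.46928658 0.22732208 0.16786544] [-2.63872277 -1.70392892  0.00392463] [ 0.52437262  0.69900567 -2.5180123 ] 0.02036326869966382
[437.02585883 257.63672133] [236.87950724 282.26080437] [309.66743821 232.18247255]
[444.94016133 220.12887238] [228.87585576 283.01318053] [311.05038406 302.76775957]
[448.45307958 203.47287792] [225.25171135 283.35301663] [312.32676586 368.23063219]
```

View pics/c15.png

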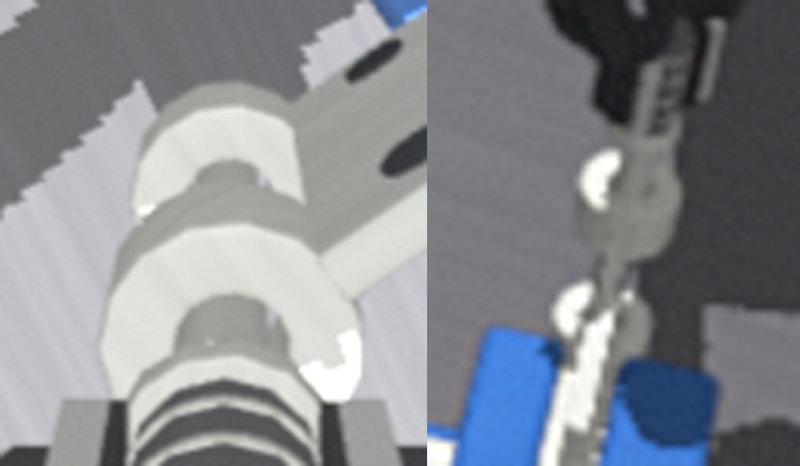

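Emit:
drive_tool(motion=[[0,0.0006,0.002,0,1],[0,0,0.005,0,1],[0,0,0.005,0,1],[0,0,0.004,0,1],[0,0,0,0,1],[0,0,0,0,1]])

```text
clock: 12.85
eef_pos: [0.4704, 0.2273, 0.153]
tool_rot: [2.639, 1.704, -0.001]
ft_force: [-0.5, -0.1, -2.3]
finger_gap: 0.021
```

```bash
python3 look.py 11
python3 - <<'E'
import cv2,numpy as np
t=cv2.imread('pics/w11.png');s=cv2.imread('pics/s11.png')
a=cv2.resize(t[190:310,250:360],(550,600),interpolation=cv2.INTER_CUBIC)
cv2.imwrite('pics/c16.png',a)
b=cv2.resize(s[190:280,405:485],(533,600),interpolation=cv2.INTER_CUBIC)
cv2.imwrite('pics/c17.png',b)
E
```

```text
12.85 [0.47042506 0.22727867 0.15301994] [ 2.63908677e+00  1.70434084e+00 -7.81426292e-04] [-0.54271535 -0.14781717 -2.29871266] 0.021032984396286966
[435.93258355 262.21285384] [237.80580975 281.74161388] [309.40585595 232.40909543]
[443.69566495 225.37900624] [229.97469039 282.43909438] [311.02183961 302.79022715]
[447.13844805 209.03674749] [226.43338006 282.75369328] [312.51537299 368.08505337]
```

View pics/c16.png

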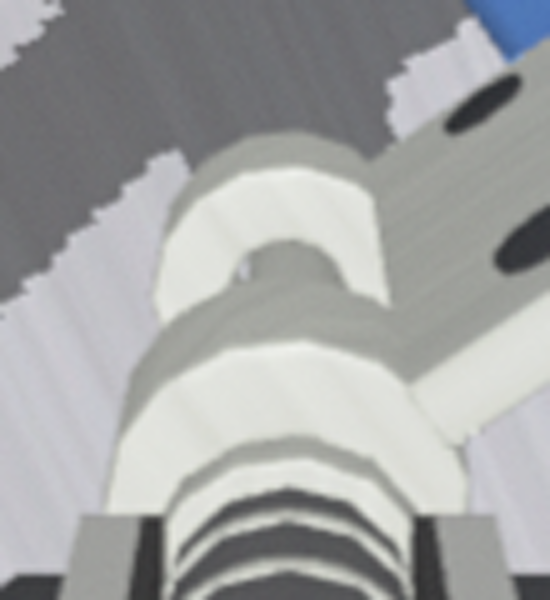

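View pics/c17.png

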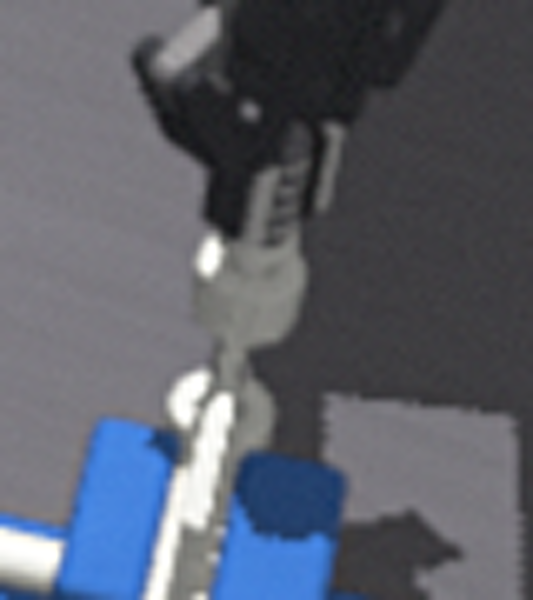

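View pics/s11.png

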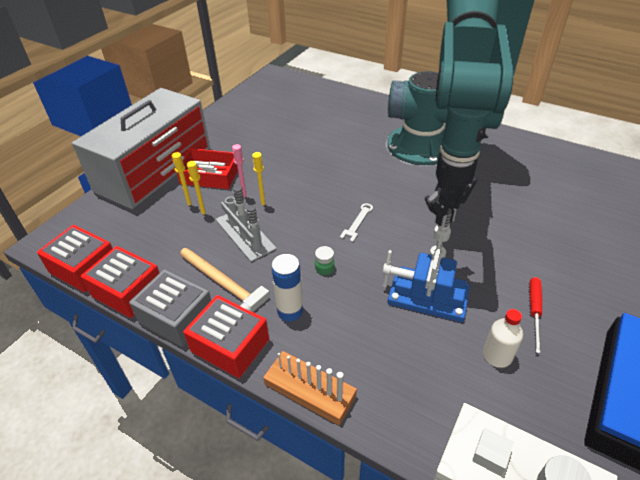

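Emit:
drive_tool(motion=[[0,-0.0002,0.0015,0,1],[0,0,0,0,1],[0,0,0,0,1],[0,0,0,0,1],[0,0,0,0,1],[0,0,0,0,1]])

```text
clock: 13.6
eef_pos: [0.4704, 0.2274, 0.1518]
tool_rot: [2.639, 1.704, 0.0]
ft_force: [-0.4, -0.3, -1.9]
finger_gap: 0.0208
```

```bash
python3 look.py 12
python3 - <<'E'
from h import *
st=sensors.read_state();print(st['eef_pos'],st['finger_gap'],abs(st['qvel']).max(),st['ft_force'],st['ft_torque'])
t=cv2.imread('pics/w12.png')
cv2.imwrite('pics/c18.png',t[200:420,200:420].repeat(2,0).repeat(2,1))
# expected wrist rows: collar underside front
E
```

```text
13.6 [0.47039044 0.22740131 0.15181255] [2.63901096e+00 1.70420307e+00 5.41591292e-05] [-0.4410108  -0.32413    -1.89491145] 0.020792199492034837
[435.91434669 262.56644585] [237.83129291 281.74727419] [309.3378321  232.46955048]
[443.67036349 225.78653553] [230.009589   282.44464117] [311.01552263 302.79624184]
[447.10976102 209.46941626] [226.47291971 282.75915663] [312.56658589 368.04657708]
[0.47034368 0.22740446 0.15177788] 0.020451145950961237 0.0015811912820405624 [ 0.23974726  0.11726902 -2.43726879] [ 0.01201562 -0.00361342 -0.00368418]
```

View pics/c18.png

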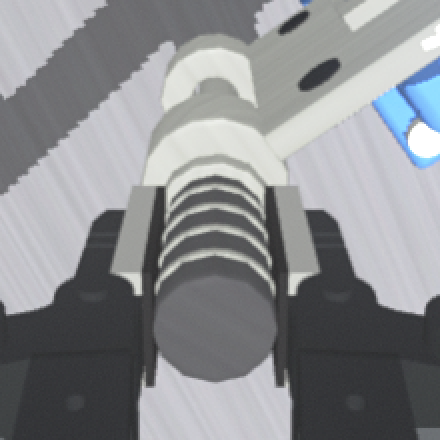

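The picture shows the head gripped centrally, with its face at about (307, 363) in the wrist image. The shaft is visible entering the lower knuckle at about (305, 243). The arm is at rest and no side load shows, so I am handing the job in.

```bash
python3 -c "
from plant import ctrl
print(ctrl.sign_off())"
```

```text
the job is handed in; nothing more can be done
None
```

The slim pin is threaded through both knuckles and still held there, upright and still. I handed the job in at about 13.6 s of the 51 s allowed; sign-off reports no verdict.

I took the pin from the right-hand end tube by its head, lifted it clear, carried it over the hinge leaf and lowered it in small steps, correcting the side position from the wrist and scene pictures.

**Last checks:**
- **Heights:** the fingertips were at z = 0.152 m. That puts the collar about 10–11 mm above the upper knuckle and the tip about 23 mm above the bench, some 19 mm below the lower knuckle. These come from the arm pose and the tip offset I measured after lifting. I did not see the tip below the lower knuckle directly.
- **Position:** the pin sits within about 1 mm of my estimate of the bore axis. The wrist picture shows the shaft in the lower bore. The camera estimates of the knuckle centre disagreed by 2–3 mm, so I relied on pin-to-knuckle differences within single pictures.
- **Grip and motion:** grip set to 60 N, side forces under about 0.6 N and joint speeds near zero. The vertical force reads about -2 N, roughly the weight of the pin.
- **Surroundings:** the late scene picture showed the other two pins and the bystanders where they started, judged by eye. The arm wandered by about 1 mm between steps, and no force above about 3 N was seen at any reading.

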